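# Fetch the clay rolling pin out of the drawer and hold it up

### The arm

A 6-joint arm with a two-finger parallel gripper is mounted at the origin on the work surface. World frame = base frame: x ahead of the robot, y to its left, z up, the work surface at z = 0. Lengths are in m, angles in rad, forces in N, time in s.
With the tool pointing down it reaches from about 0.3 to 0.875 m from the base axis. Payload 6.4 kg.
Tool frame: the origin (TCP) lies at the very end of the fingers, on their centre line; the grasp point (between the pads) lies ctrl.grip_point_offset behind it (ctrl.grip_point_offset is the distance from the TCP to the grasp point, in m); z points along the fingers, x is the direction in which the jaws open and shut, and the axes are right-handed (so a half turn about z gives the same grasp; the last joint's range is limited). The gripper opens to 85 mm and grips with 20 to 120 N. Pads are 22 mm wide; open, the fingers measure 114 mm over their backs; the gripper's body (76 mm by 85 mm) begins 54 mm behind the grasp point. The pads swing forward as they close: fully open they stand 13 mm farther back than shut.
Start: joints at [-1.485, 0.181, 1.607, -0, 1.354, -0.206], TCP at [0.165, -0.551, 0.231] pointing down, gripper open.
Joint ranges: [-2.99, 2.99], [-0.89, 2.07], [0.3, 2.58], [-1.14, 4.28], [0, 2.63], [-3.12, 3.12]. Speed limits (rad/s): [2.57, 2.57, 3.01, 3.14, 3.14, 3.14].

### API

Orientations are given as a unit quaternion [w, x, y, z].
In Python, from bench import get_obs, viewer, workorder, ctrl gives the robot as it stands. The module is installed in compiled form; this text tells all that it offers.
- The arm moves only by the tool move_arm, never from a script. Its argument "increments" is a list of rows, each an object of numbers: "tx", "ty", "tz": the shift along the tool's x, y, z in m; "turn": the turn about the tool's z in degrees. A call has 1 to 20 rows; each row is the pose to reach, as a shift and turn from the pose commanded when the call began, along the tool's axes at that moment; what a row does not reach only later rows make up. A row lasts 1/12 s, in which the tool goes at most 41.7 mm and 7.16 degrees, less where a joint would pass 70% of its speed; a pose out of reach is approached as far as the arm can. A call with a gripper value outside its range is refused whole. "gripper" is the opening, from 0 (shut) to 1 (fully open), set as the call begins (left out, the last holds). The fingers move at their own pace and stop on an object; the grip force is fixed at half the most. Time passes only in rows, so rows that repeat a pose let the fingers close. It gives the time, the measured TCP pose, the force and the opening at its end, in the units of the state.
- get_obs(): the state, without advancing time (a new reading comes with each control period).
- viewer.camera(name): name is "scene" or "side" or "wrist"; returns (picture, depth): 400x640x3 uint8, red, green, blue; 400x640 float32, m along the optical axis (not along the pixel's ray), 0 where there is no reading.
- viewer.get_calibration(name): a dict with "intrinsics" (3x3 intrinsics, pixels), "k1" (the pictures are not rectified: a ray, as slopes to the right and down, at radius r is drawn at 1 + k1 r^2 times it, then the intrinsics apply), "origin" and "attitude" of the camera in the world. Camera axes: x right, y up, looking along -z (the intrinsics and any distortion apply to the point x, -y, -z); pixel columns grow to the right and rows downward; lengths in m; the calibration is good to about 2 mm. A picture is of the moment at which its call begins: read the wrist's pose just before it. get_calibration takes no time and is no camera call; for the wrist camera it gives the pose at the moment of the call.
- workorder.hand_in(): hands the job in, once; it reports no verdict.
The state is a dict: "time_s": time; "q": joint angles; "dq": joint speeds; "joint_efforts": joint torques, N m; "eef_pos": TCP position; "eef_rot": TCP orientation; "wrist_force": force on the tool from outside, world axes, zero at the start; "torque": the same for the moment, N m; "opening": opening from 0.0 (shut) to 1.0 (fully open).
Only numpy, scipy, OpenCV 4.12 (cv2) and the standard library are available. Lean on these libraries where they do the work, as an engineer would, in place of code of your own. Each camera call takes 0.05 s, during which the arm holds its last target.

### The job

Pull the top drawer of the small wooden chest right out to its stop. The stop leaves the back of the drawer inside, so the rolling pin in it is still partly under the chest: lift its front end, ease it out slantwise over the drawer front, and finish holding it in the gripper, level and still, with its whole length well above the top of the chest. Leave the drawer open, the flat wooden strip lying in it, and the paints and water cup on the table where they are.

Things in the scene. Friction and masses are not known exactly. Their poses are not given: they have to be found in the camera images.
- chest: Fixed light-wood desktop chest with two drawers, 315 mm deep, 320 wide, 165 high. Origin on the table at the foot of the middle of its front; +z up, +x goes back into the chest, the drawers slide out along -x. Top board 12 mm thick: its underside, 153 mm above the table, is the upper edge of the top drawer's bay, flush with the front face at x = 0
- top_drawer (a joint): How far the top drawer is out, m: 0 shut, 0.185 against its stop; about 3 N of drag, and it stays where it is left. Inside, it is 285 mm long (chest x = 0 to 0.285 when shut) and 278 mm wide. Its front is 12 mm thick, 58 mm high above the drawer's floor (145 mm above the table); side and back walls 46 mm high, 6 mm thick
- top_drawer_floor (a point): Middle of the front edge of the top drawer's inner floor, against the drawer front, 87 mm above the table; moves with the drawer. From here back along chest x runs a divider 28 mm high, 5 mm thick, which splits the drawer into two lanes 136 mm wide (middles at chest y = +69 and -69 mm). The rolling pin lies in one lane, the flat strip in the other, either way round
- top_drawer_handle (a point): Middle of the top drawer's steel bar handle: a level round bar 10 mm thick, 96 mm long along chest y, its axis 40 mm in front of the drawer front, 118 mm above the table; it moves with the drawer. The lower drawer has the same handle, 78 mm lower
- rolling_pin: Loose child's wooden rolling pin, 0.10 to 0.17 kg, in the top drawer, lying along chest x and hidden until the drawer is opened. Barrel 160 mm long and 36 mm in diameter, a turned handle 51 mm long and 16 mm in diameter at each end, 262 mm in all. Origin at its middle, on its axis; x along its axis (at the start like the chest's x); it can roll, so y and z may turn
- pin_front_end (a point): Tip of the rolling pin's handle nearest the drawer front (131 mm from its middle along its -x)
- pin_back_end (a point): Tip of the rolling pin's other handle, deep in the drawer (131 mm from its middle along its +x)
- clay_strip: Loose flat wooden strip 240 x 30 x 8 mm lying in the other lane of the top drawer; origin in the middle of its underside, x along its length
- paint_pot: Closed blue paint pot on the table, 49 mm in diameter, 54 high; origin under its middle
- water_cup: Clear cup with a yellow lid on the table, 92 mm in diameter at the lid, 94 high; origin under its middle
- paint_set: Flat white watercolour set on the table, 190 x 85 x 14 mm; origin under its middle

How it is judged:
On the way, in this order (a step that is already met when the one before it is completed fails the run):
1. the top drawer is pulled out to its stop, the rolling pin still in it (value of joint top_drawer above 0.174 m and height (world z) of rolling_pin below 0.125 m), for 0.2 s.
2. the whole rolling pin has come out, above the top of the chest (height (world z) of each of pin_front_end, pin_back_end above 0.19 m), for 0.2 s.
At the end, for the whole second after the job is handed in: The rolling pin is gripped by the fingers, touches nothing of the chest, is still (under 30 mm/s) and level within 17 degrees, both its tips at least 205 mm above the table (40 mm above the chest's top); the top drawer is still out by more than 140 mm and the strip still lies in it (height (world z) of each of pin_front_end, pin_back_end above 0.205 m and angle between rolling_pin's own x axis and vertical between 1.27 and 1.87 rad and contact force between the fingers and rolling_pin above 2 N and contact force between rolling_pin and chest below 0.1 N and linear speed of rolling_pin below 0.03 m/s and value of joint top_drawer above 0.14 m and z of clay_strip in the frame of chest between 0.08 and 0.115 m); the arm keeps its last pose, push and grip.
It fails at once if the paint pot is moved more than 30 mm (distance of paint_pot from where it was at the start of the episode above 0.03 m).
It fails at once if the water cup is moved more than 30 mm (distance of water_cup from where it was at the start of the episode above 0.03 m).
It fails at once if the paint set is moved more than 30 mm (distance of paint_set from where it was at the start of the episode above 0.03 m).
It fails at once if the strip is lifted out of the drawer (z of clay_strip in the frame of chest above 0.135 m).
It also fails if it takes over 54 s, if anything falls off the work surface, if the arm or the gripper's body presses on something with over 40 N, if the wrist force passes 120 N, or if a joint passes its speed limit or range.

## Working session

There is one attempt and no reset: what is moved stays moved. The work goes in short steps, Python scripts to look and compute and a tool call to move; the robot and the scene stay as the last step left them, time stands still between calls to the robot, and variables do not carry over. Pictures are saved under pics/ and viewed, and the job is handed in when it is done.

Besides the shell and the picture viewer there is one more tool, called after "Request:" by a JSON object that holds its "method" and its "body", one argument or row to a line. move_arm: Moves the arm, as the interface text tells. Its arguments: {"type":"object","properties":{"increments":{"type":"array"},"gripper":{"type":"number"}},"required":["increments"]}

```bash
mkdir -p pics
cat > h.py <<'E'
import numpy as np, cv2, pickle
from bench import get_obs, viewer, workorder, ctrl
from scipy.spatial.transform import Rotation as R
def rot(a):
    a=np.array(a,float)
    return a if a.shape==(3,3) else R.from_quat(a[[1,2,3,0]]).as_matrix()
def snap(n,tag):
    c=viewer.get_calibration(n); im,d=viewer.camera(n)
    cv2.imwrite(f'pics/{tag}.png',im[:,:,::-1]); pickle.dump((im,d,c),open(f'pics/{tag}.pkl','wb')); return im,d,c
def load(tag): return pickle.load(open(f'pics/{tag}.pkl','rb'))
def ray(c,u,v):
    K=np.array(c['intrinsics']); k=float(c['k1'])
    p=cv2.undistortPoints(np.array([[[u,v]]],float),K,np.array([k,0,0,0,0.]))[0,0]
    return np.array(c['origin']),rot(c['attitude'])@np.array([p[0],-p[1],-1.])
def onz(c,u,v,z):
    o,r=ray(c,u,v); return o+r*(z-o[2])/r[2]
def pt(c,d,u,v):
    o,r=ray(c,u,v); return o+r*d[int(v),int(u)]
def proj(c,P):
    p=rot(c['attitude']).T@(np.array(P)-np.array(c['origin'])); x,y=p[0]/-p[2],-p[1]/-p[2]
    s=1+float(c['k1'])*(x*x+y*y); K=np.array(c['intrinsics']); return K[0,0]*x*s+K[0,2],K[1,1]*y*s+K[1,2]
E
python3 - <<'E'
from h import *
for n in('scene','side','wrist'):
    im,d,c=snap(n,n+'0'); print(n,c)
print(get_obs(),ctrl.grip_point_offset)
E
```

```text
scene {'intrinsics': array([[509.78351127,   0.        , 314.99969361],
       [  0.        , 509.78351127, 196.86766866],
       [  0.        ,   0.        ,   1.        ]]), 'k1': -0.025392893710399305, 'origin': array([1.17469319, 0.53064019, 1.17212386]), 'attitude': array([0.37289821, 0.12719528, 0.28345163, 0.87431314])}
side {'intrinsics': array([[424.28336408,   0.        , 315.85858798],
       [  0.        , 424.28336408, 200.95122734],
       [  0.        ,   0.        ,   1.        ]]), 'k1': 0.022365154107153118, 'origin': array([0.19051141, 0.78875071, 1.05607414]), 'attitude': array([-0.24184171, -0.08237301,  0.34789489,  0.90205123])}
wrist {'intrinsics': array([[331.67965377,   0.        , 318.47805637],
       [  0.        , 331.67965377, 201.91432982],
       [  0.        ,   0.        ,   1.        ]]), 'k1': 0.02193636765517452, 'origin': array([ 0.24034585, -0.52759226,  0.37479125]), 'attitude': array([ 0.79280951, -0.12301458,  0.09271748, -0.58968124])}
{'time_s': 0.15, 'q': array([-1.48528920e+00,  1.81420921e-01,  1.60777690e+00, -1.37172203e-06,
        1.35381858e+00, -2.06291739e-01]), 'dq': array([-0.0012472 , -0.00223835, -0.00325143,  0.0001807 , -0.00191805,
       -0.00021128]), 'joint_efforts': array([ 1.32547684e-03, -4.45257962e+01, -3.51690817e+01, -2.45616475e-04,
        5.79894593e-03,  1.73569038e-05]), 'eef_pos': array([ 0.16539658, -0.55024705,  0.23056338]), 'eef_rot': array([-5.32388929e-04,  8.02394897e-01, -5.96793031e-01, -4.72571923e-04]), 'wrist_force': array([-0.15783073, -0.17098502, -0.62137024]), 'torque': array([0.00344917, 0.01488803, 0.02293963]), 'opening': 0.9933871568400727} 0.0187
```

View pics/scene0.png

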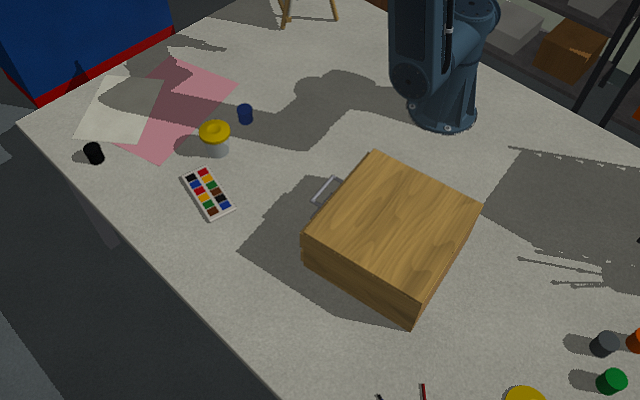

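View pics/side0.png

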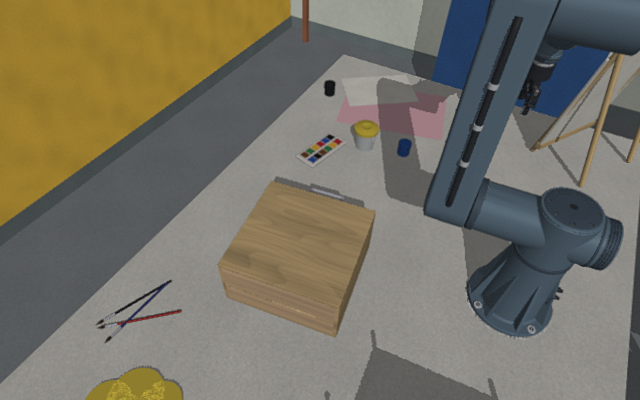

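View pics/wrist0.png

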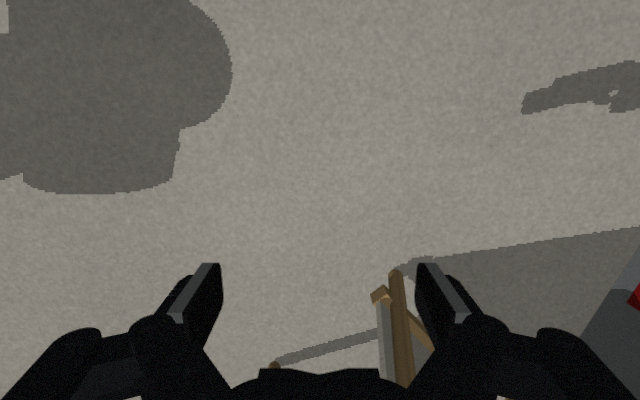

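The scene and side views show the chest top clearly, with the handle at about (325,190) in scene and (327,191) in side. The cup, pot and paint set sit in front of it. Next I'll measure the chest top and these objects.

Run:
```python
from h import *
def cloud(tag):
    im,d,c=load(tag); v,u=np.mgrid[0:400,0:640]
    K=np.array(c['intrinsics']); p=cv2.undistortPoints(np.stack([u.ravel(),v.ravel()],1)[:,None].astype(float),K,np.array([float(c['k1']),0,0,0,0]))[:,0]
    r=np.c_[p[:,0],-p[:,1],-np.ones(len(p))]@rot(c['attitude']).T
    return (np.array(c['origin'])+r*d.reshape(-1,1)).reshape(400,640,3),im,d,c
for t in('scene0','side0'):
    P,im,d,c=cloud(t)
    z=P[...,2]
    m=(abs(z-.165)<.006)&(d>0)&(P[...,0]<1)&(P[...,0]>.1)
    n,l,s,_=cv2.connectedComponentsWithStats(m.astype(np.uint8)); k=1+np.argmax(s[1:,4]); q=P[l==k]
    print(t,s[k],q[:,2].mean()); rect=cv2.minAreaRect(q[:,:2].astype(np.float32)); print(rect); print(cv2.boxPoints(rect))
    # others
    m=(z>.01)&(d>0)&(P[...,1]<-.2)&(P[...,0]>.2)&(P[...,0]<1)&(z<.2)
    n,l,s,_=cv2.connectedComponentsWithStats(m.astype(np.uint8))
    for k in range(1,n):
        if s[k,4]>40:
            q=P[l==k]; print(s[k],q.min(0),q.max(0),im[l==k].mean(0))
```

```text
scene0 [  304   148   180   157 14831] 0.16613511208683007
((0.544540524482727, 0.20814664661884308), (0.3251620829105377, 0.3175598680973053), 8.561869621276855)
[[0.36013263 0.34095246]
 [0.4074101  0.02693159]
 [0.7289484  0.07534084]
 [0.68167096 0.3893617 ]]
[237 103  16  22 281] [ 0.4541347  -0.44325881  0.01019687] [ 0.50273667 -0.39197798  0.06128489] [27.96085409 38.82562278 69.14234875]
[199 119  32  38 939] [ 0.57545436 -0.43057194  0.01008055] [ 0.66860145 -0.33755923  0.10135334] [124.6112886  111.48349308  33.11821086]
[ 83 142  21  23 325] [ 0.87406768 -0.644419    0.01006338] [ 0.92388081 -0.58989169  0.05926398] [ 9.69846154 10.32615385 10.67384615]
[ 181  164   52   55 1378] [ 0.68774945 -0.37697758  0.01000032] [ 0.80783911 -0.20006963  0.02328815] [102.90566038  89.96153846  75.11393324]
side0 [  218   180   157   128 12020] 0.16511437809908566
((0.5447770953178406, 0.21151971817016602), (0.32172054052352905, 0.3204576075077057), 8.649974822998047)
[[0.3616485  0.34573302]
 [0.40984458 0.0289204 ]
 [0.7279057  0.07730642]
 [0.6797096  0.39411902]]
[324  80  11  15 145] [ 0.87658573 -0.64025902  0.01123258] [ 0.92806083 -0.59007931  0.05945078] [32.3862069  32.75172414 33.08275862]
[354 120  25  30 591] [ 0.57920371 -0.43333891  0.01005392] [ 0.67042902 -0.33465542  0.09962004] [134.37225042 124.82741117  76.88832487]
[297 132  49  30 648] [ 0.69038479 -0.37357437  0.01000582] [ 0.80764772 -0.20001052  0.02278866] [110.11111111  98.95061728  89.28240741]
[397 138  15  18 206] [ 0.45384097 -0.44097951  0.01015774] [ 0.50742183 -0.38788345  0.06321752] [28.86893204 45.66990291 77.39805825]
```

```bash
cat >> h.py <<'E'
F=np.array([.5683,.0535]); yaw=np.deg2rad(98.6)
ex=np.array([np.cos(yaw),np.sin(yaw)]); ey=np.array([-ex[1],ex[0]])
def c2w(x,y,z): return np.r_[F+x*ex+y*ey,z]
def w2c(P): d=np.array(P)[:2]-F; return np.array([d@ex,d@ey,P[2]])
def delta(target_chest, yaw_jaw_chest_deg=None):
    o=get_obs(); Rm=rot(o['eef_rot']); t=c2w(*target_chest)
    print('TCP chest',np.round(w2c(o['eef_pos']),4),'q6',o['q'][5],'tool shift',np.round(Rm.T@(t-o['eef_pos']),4))
    print('toolx angle in chest deg',np.rad2deg(np.arctan2(Rm[1,0],Rm[0,0])-yaw)%180,'tool z',Rm[:,2].round(3), 'open',o['opening'],'t',o['time_s'],'f',o['wrist_force'].round(1))
E
python3 - <<'E'
from h import *
for t in('scene0','side0'):
    im,d,c=load(t); im=im.copy()
    for p,col in [((0,0,.165),(255,0,0)),((0,.16,.165),(255,0,0)),((0,-.16,.165),(255,0,0)),((.315,.16,.165),(255,0,0)),((-.04,.048,.118),(0,255,0)),((-.04,-.048,.118),(0,255,0)),((-.052,.048,.118),(0,0,255)),((-.052,-.048,.118),(0,0,255))]:
        u,v=proj(c,c2w(*p)); cv2.circle(im,(int(round(u)),int(round(v))),1,col,-1)
        print(p,u,v)
    x,y=(270,120) if t[1]=='c' else (240,150)
    crop=cv2.resize(im[y:y+120,x:x+160],None,fx=5,fy=5,interpolation=cv2.INTER_NEAREST)
    cv2.imwrite(f'pics/{t}_crop.png',crop[:,:,::-1])
delta((-.052,0,.15))
E
```

```text
(0, 0, 0.165) 339.74398696964795 186.9170330757728
(0, 0.16, 0.165) 373.04704874505484 147.66522612426297
(0, -0.16, 0.165) 302.02654670314837 231.35971102267143
(0.315, 0.16, 0.165) 483.5031874912014 204.0639627750523
(-0.04, 0.048, 0.118) 336.18031239178043 178.91235820707536
(-0.04, -0.048, 0.118) 315.2720432778827 203.10746681268998
(-0.052, 0.048, 0.118) 332.3941976694424 176.83707774983668
(-0.052, -0.048, 0.118) 311.4127368672484 200.88308145027958
(0, 0, 0.165) 321.7752565881496 194.08211031709627
(0, 0.16, 0.165) 375.72770481777917 209.93249416938272
(0, -0.16, 0.165) 270.94482856456034 179.14274432253174
(0.315, 0.16, 0.165) 339.0350087722329 305.942277907841
(-0.04, 0.048, 0.118) 341.07676424911796 200.10138988026938
(-0.04, -0.048, 0.118) 311.0869975774567 191.28341710416387
(-0.052, 0.048, 0.118) 342.3607523232716 197.3426732943065
(-0.052, -0.048, 0.118) 312.52400005390257 188.622400767189
TCP chest [-0.5367  0.4887  0.2306] q6 -0.20629173912448284 tool shift [-0.4107 -0.5522  0.0813]
toolx angle in chest deg 8.11887190654707 tool z [-0.     0.001 -1.   ] open 0.9933871568400727 t 0.15 f [-0.2 -0.2 -0.6]
```

View pics/scene0_crop.png

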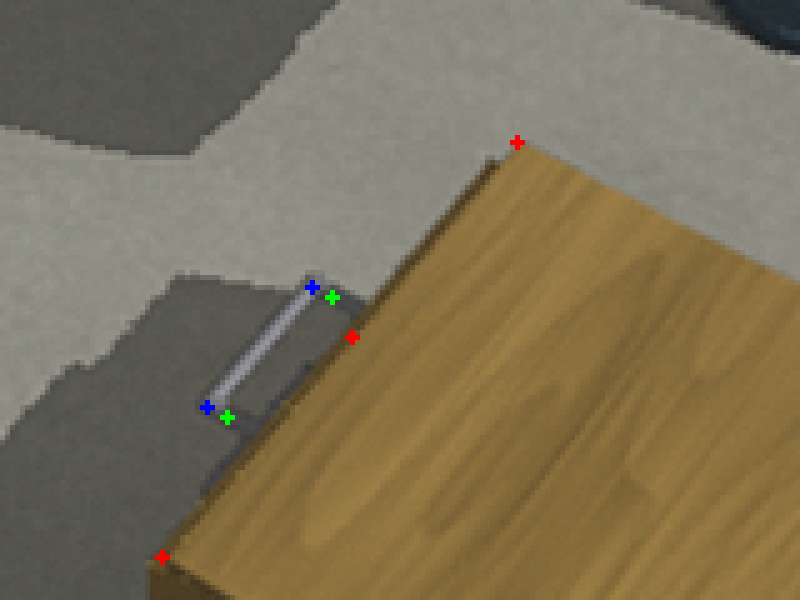

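View pics/side0_crop.png

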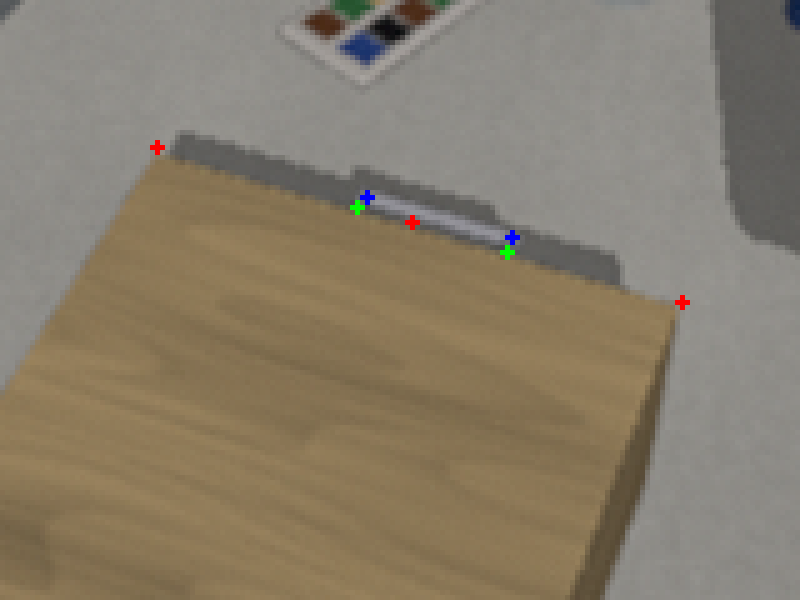

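Request:
{"method": "move_arm", "body": {
  "increments": [
    {"tx": -0.02,"ty": -0.027,"tz": 0,"turn": 1},
    {"tx": -0.041,"ty": -0.055,"tz": 0,"turn": 2},
    {"tx": -0.062,"ty": -0.083,"tz": 0,"turn": 3},
    {"tx": -0.085,"ty": -0.115,"tz": 0,"turn": 4},
    {"tx": -0.11,"ty": -0.147,"tz": 0,"turn": 5},
    {"tx": -0.133,"ty": -0.18,"tz": 0,"turn": 6},
    {"tx": -0.157,"ty": -0.212,"tz": 0,"turn": 7},
    {"tx": -0.181,"ty": -0.244,"tz": 0,"turn": 8},
    {"tx": -0.205,"ty": -0.276,"tz": 0,"turn": 8.1},
    {"tx": -0.229,"ty": -0.308,"tz": 0,"turn": 8.1},
    {"tx": -0.253,"ty": -0.34,"tz": 0,"turn": 8.1},
    {"tx": -0.277,"ty": -0.372,"tz": 0,"turn": 8.1},
    {"tx": -0.3,"ty": -0.404,"tz": 0,"turn": 8.1},
    {"tx": -0.324,"ty": -0.436,"tz": 0,"turn": 8.1},
    {"tx": -0.348,"ty": -0.468,"tz": 0,"turn": 8.1},
    {"tx": -0.37,"ty": -0.498,"tz": 0,"turn": 8.1},
    {"tx": -0.39,"ty": -0.525,"tz": 0,"turn": 8.1},
    {"tx": -0.404,"ty": -0.543,"tz": 0,"turn": 8.1},
    {"tx": -0.411,"ty": -0.552,"tz": 0,"turn": 8.1},
    {"tx": -0.411,"ty": -0.552,"tz": 0,"turn": 8.1}
  ],
  "gripper": 0.38
}}

```text
time_s: 1.82
eef_pos: [0.5764, 0.0036, 0.2308]
eef_rot: [0.0, 0.759, -0.651, -0.0]
wrist_force: [-0.7, -0.8, 0.0]
opening: 0.379
```

Run:
```python
from h import *
snap('wrist','w1'); delta((-.052,0,.105))
```

```text
TCP chest [-0.0518  0.0004  0.2308] q6 1.2166173508685107 tool shift [ 0.0002 -0.0005  0.1258]
toolx angle in chest deg 0.12667621473653412 tool z [-0.001 -0.    -1.   ] open 0.3823428257225609 t 1.8667 f [ 0.3 -0.7  0.6]
```

View pics/w1.png

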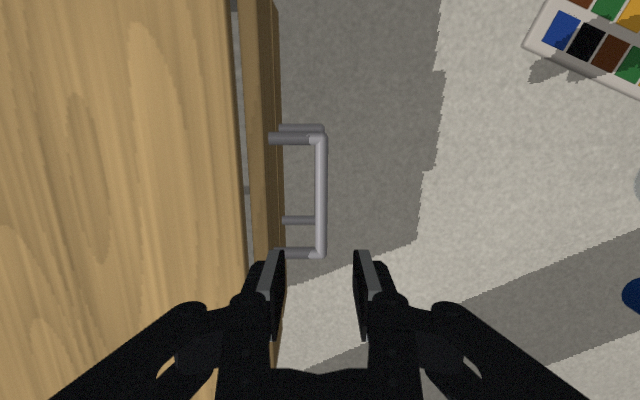

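The wrist view shows the bar at column 321, rows 135–253, and the jaws straddle it at columns 285–355. I'll check that against the plane at bar height.

Run:
```python
from h import *
im,d,c=load('w1')
for u,v,z in((321,137,.118),(321,253,.118),(240,20,.165),(240,230,.165),(273,20,.145),(281,200,.145)): print(u,v,w2c(onz(c,u,v,z)).round(4), w2c(pt(c,d,u,v)).round(4))
```

```text
321 137 [-0.0518 -0.0487  0.118 ] [-0.0518 -0.0494  0.1241]
321 253 [-0.0523  0.0494  0.118 ] [-0.0523  0.0462  0.1243]
240 20 [-0.0056 -0.1188  0.165 ] [-0.0018 -0.1223  0.1469]
240 230 [0.0035 0.0087 0.165 ] [0.003  0.008  0.1668]
273 20 [-0.0217 -0.1227  0.145 ] [-0.0108 -0.1397  0.0562]
281 200 [-0.0228 -0.0066  0.145 ] [-0.0108  0.0253  0.0437]
```

Request:
{"method": "move_arm", "body": {
  "increments": [
    {"tz": 0.02},
    {"tz": 0.04},
    {"tz": 0.06},
    {"tz": 0.075},
    {"tz": 0.09},
    {"tz": 0.1},
    {"tz": 0.105},
    {"tz": 0.11},
    {"tz": 0.115},
    {"tz": 0.12},
    {"tz": 0.124},
    {"tz": 0.124}
  ]
}}

```text
validation failed for argument at $.in...
```

Request:
{"method": "move_arm", "body": {
  "increments": [
    {"tz": 0},
    {"tz": 0},
    {"tz": 0},
    {"tz": 0},
    {"tz": 0},
    {"tz": 0}
  ],
  "gripper": 0.0
}}

```text
validation failed for argument at $.in...
```

Run:
```python
from h import *
delta((-.237,0,.106))
```

```text
TCP chest [-0.0518  0.0004  0.2308] q6 1.2166173508685107 tool shift [ 1.852e-01 -1.000e-04  1.248e-01]
toolx angle in chest deg 0.12667621473653412 tool z [-0.001 -0.    -1.   ] open 0.3823428257225609 t 1.8667 f [ 0.3 -0.7  0.6]
```

Each row needs every key, so I'll spell them all out.

Request:
{"method": "move_arm", "body": {
  "increments": [
    {"tx": 0,"ty": 0,"tz": 0.02,"turn": 0},
    {"tx": 0,"ty": 0,"tz": 0.04,"turn": 0},
    {"tx": 0,"ty": 0,"tz": 0.06,"turn": 0},
    {"tx": 0,"ty": 0,"tz": 0.075,"turn": 0},
    {"tx": 0,"ty": 0,"tz": 0.09,"turn": 0},
    {"tx": 0,"ty": 0,"tz": 0.1,"turn": 0},
    {"tx": 0,"ty": 0,"tz": 0.108,"turn": 0},
    {"tx": 0,"ty": 0,"tz": 0.116,"turn": 0},
    {"tx": 0,"ty": 0,"tz": 0.124,"turn": 0},
    {"tx": 0,"ty": 0,"tz": 0.124,"turn": 0}
  ]
}}

```text
time_s: 2.7
eef_pos: [0.575, 0.0016, 0.1059]
eef_rot: [0.001, 0.758, -0.652, -0.001]
wrist_force: [0.8, 0.0, -0.1]
opening: 0.383
```

Request:
{"method": "move_arm", "body": {
  "increments": [
    {"tx": 0,"ty": 0,"tz": 0,"turn": 0},
    {"tx": 0,"ty": 0,"tz": 0,"turn": 0},
    {"tx": 0,"ty": 0,"tz": 0,"turn": 0},
    {"tx": 0,"ty": 0,"tz": 0,"turn": 0},
    {"tx": 0,"ty": 0,"tz": 0,"turn": 0},
    {"tx": 0,"ty": 0,"tz": 0,"turn": 0}
  ],
  "gripper": 0.0
}}

```text
time_s: 3.2
eef_pos: [0.5763, 0.0016, 0.108]
eef_rot: [-0.0, 0.758, -0.652, 0.001]
wrist_force: [-1.0, -0.2, 4.6]
opening: 0.084
```

Run:
```python
from h import *
delta((-.237,0,.106))
```

```text
TCP chest [-0.0525 -0.0002  0.108 ] q6 1.217322780120388 tool shift [0.1845 0.0003 0.0021]
toolx angle in chest deg 0.028583093436225226 tool z [ 0.001 -0.    -1.   ] open 0.08360682538602887 t 3.2 f [-1.  -0.2  4.6]
```

Request:
{"method": "move_arm", "body": {
  "increments": [
    {"tx": 0.003,"ty": 0,"tz": 0,"turn": 0},
    {"tx": 0.009,"ty": 0,"tz": 0,"turn": 0},
    {"tx": 0.017,"ty": 0,"tz": 0,"turn": 0},
    {"tx": 0.027,"ty": 0,"tz": 0,"turn": 0},
    {"tx": 0.038,"ty": 0,"tz": 0,"turn": 0},
    {"tx": 0.049,"ty": 0,"tz": 0,"turn": 0},
    {"tx": 0.06,"ty": 0,"tz": 0,"turn": 0},
    {"tx": 0.071,"ty": 0,"tz": 0,"turn": 0},
    {"tx": 0.082,"ty": 0,"tz": 0,"turn": 0},
    {"tx": 0.093,"ty": 0,"tz": 0,"turn": 0},
    {"tx": 0.104,"ty": 0,"tz": 0,"turn": 0},
    {"tx": 0.115,"ty": 0,"tz": 0,"turn": 0},
    {"tx": 0.126,"ty": 0,"tz": 0,"turn": 0},
    {"tx": 0.137,"ty": 0,"tz": 0,"turn": 0},
    {"tx": 0.147,"ty": 0,"tz": 0,"turn": 0},
    {"tx": 0.156,"ty": 0,"tz": 0,"turn": 0},
    {"tx": 0.164,"ty": 0,"tz": 0,"turn": 0},
    {"tx": 0.17,"ty": 0,"tz": 0,"turn": 0},
    {"tx": 0.175,"ty": 0,"tz": 0,"turn": 0},
    {"tx": 0.178,"ty": 0,"tz": 0,"turn": 0}
  ]
}}

```text
time_s: 4.87
eef_pos: [0.6031, -0.1748, 0.108]
eef_rot: [-0.0, 0.758, -0.652, 0.0]
wrist_force: [-0.5, 2.8, 5.4]
opening: 0.084
```

Request:
{"method": "move_arm", "body": {
  "increments": [
    {"tx": 0.002,"ty": 0,"tz": 0,"turn": 0},
    {"tx": 0.004,"ty": 0,"tz": 0,"turn": 0},
    {"tx": 0.006,"ty": 0,"tz": 0,"turn": 0},
    {"tx": 0.007,"ty": 0,"tz": 0,"turn": 0},
    {"tx": 0.007,"ty": 0,"tz": 0,"turn": 0},
    {"tx": 0.007,"ty": 0,"tz": 0,"turn": 0}
  ]
}}

```text
time_s: 5.37
eef_pos: [0.6039, -0.18, 0.108]
eef_rot: [-0.001, 0.758, -0.652, -0.0]
wrist_force: [-1.2, 6.2, 7.8]
opening: 0.086
```

Run:
```python
from h import *
delta((-.237,0,.106))
snap('side','s2'); snap('scene','c2')
```

```text
TCP chest [-0.2362 -0.0003  0.108 ] q6 0.9405234629521138 tool shift [0.0008 0.0003 0.002 ]
toolx angle in chest deg 0.036923684032103665 tool z [ 0.001  0.002 -1.   ] open 0.08641371250164573 t 5.3667 f [-1.2  6.2  7.8]
```

View pics/s2.png

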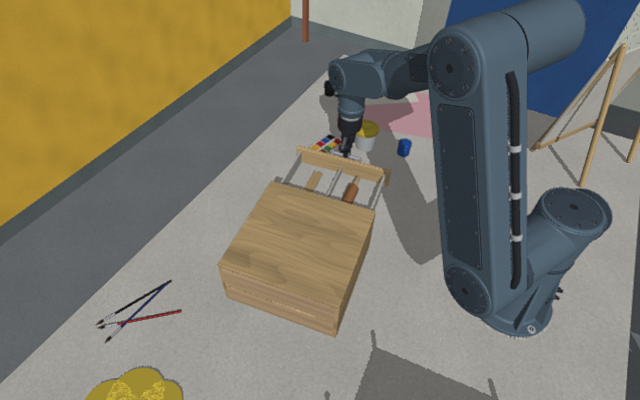

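View pics/c2.png

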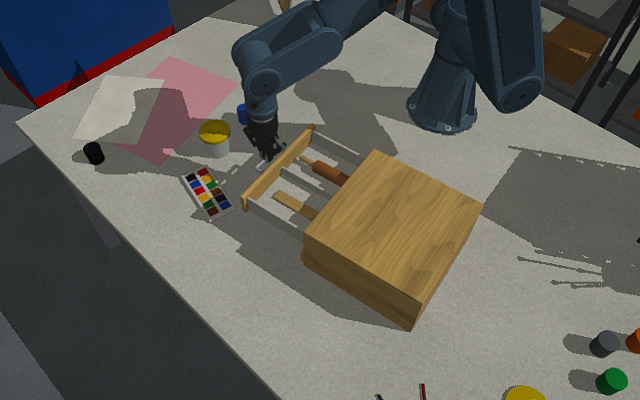

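Request:
{"method": "move_arm", "body": {
  "increments": [
    {"tx": 0,"ty": 0,"tz": 0,"turn": 0},
    {"tx": 0,"ty": 0,"tz": 0,"turn": 0},
    {"tx": 0,"ty": 0,"tz": 0,"turn": 0},
    {"tx": 0,"ty": 0,"tz": 0,"turn": 0}
  ],
  "gripper": 0.38
}}

```text
time_s: 5.8
eef_pos: [0.6034, -0.1814, 0.1069]
eef_rot: [0.0, 0.758, -0.652, -0.0]
wrist_force: [0.8, 0.6, -0.1]
opening: 0.385
```

Request:
{"method": "move_arm", "body": {
  "increments": [
    {"tx": 0,"ty": 0,"tz": -0.015,"turn": 0},
    {"tx": 0,"ty": 0,"tz": -0.04,"turn": 0},
    {"tx": 0,"ty": 0,"tz": -0.07,"turn": 0},
    {"tx": 0,"ty": 0,"tz": -0.1,"turn": 0},
    {"tx": 0,"ty": 0.01,"tz": -0.13,"turn": 7},
    {"tx": -0.01,"ty": 0.03,"tz": -0.16,"turn": 14},
    {"tx": -0.02,"ty": 0.05,"tz": -0.19,"turn": 21},
    {"tx": -0.04,"ty": 0.07,"tz": -0.2,"turn": 28},
    {"tx": -0.06,"ty": 0.07,"tz": -0.2,"turn": 35},
    {"tx": -0.08,"ty": 0.07,"tz": -0.2,"turn": 42},
    {"tx": -0.1,"ty": 0.07,"tz": -0.2,"turn": 49},
    {"tx": -0.12,"ty": 0.07,"tz": -0.2,"turn": 56},
    {"tx": -0.13,"ty": 0.07,"tz": -0.2,"turn": 63},
    {"tx": -0.13,"ty": 0.07,"tz": -0.2,"turn": 70},
    {"tx": -0.13,"ty": 0.07,"tz": -0.2,"turn": 77},
    {"tx": -0.13,"ty": 0.07,"tz": -0.2,"turn": 84},
    {"tx": -0.13,"ty": 0.07,"tz": -0.2,"turn": 90},
    {"tx": -0.13,"ty": 0.07,"tz": -0.2,"turn": 90}
  ],
  "gripper": 0.7
}}

```text
time_s: 7.3
eef_pos: [0.5148, -0.0633, 0.3072]
eef_rot: [-0.0, -0.073, 0.997, -0.0]
wrist_force: [1.1, -0.3, 0.1]
opening: 0.698
```

Run:
```python
from h import *
delta((-.1,.07,.106))
snap('wrist','w3'); delta((-.1,.07,.106))
```

```text
TCP chest [-0.1075  0.0703  0.3072] q6 2.643643255430052 tool shift [-0.0003  0.0075  0.2012]
toolx angle in chest deg 89.80288177035658 tool z [-0. -0. -1.] open 0.697914099147848 t 7.3 f [ 1.1 -0.3  0.1]
TCP chest [-0.1075  0.0704  0.3072] q6 2.6379963362505796 tool shift [-0.0004  0.0075  0.2012]
toolx angle in chest deg 90.12145541048767 tool z [-0. -0. -1.] open 0.6993372804032516 t 7.35 f [-0.2  0.7 -0.6]
```

View pics/w3.png

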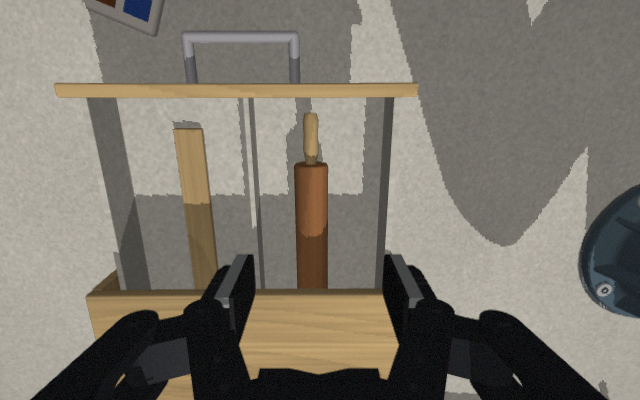

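The wrist view shows the pin in the right-hand lane (chest +y), with its tip at (311,114) and the barrel front at row 163, columns 295–328. The strip is in the left lane and the drawer is fully out.

Run:
```python
from h import *
im,d,c=load('w3')
for u,v,z in((311,114,.105),(311,163,.12),(295,200,.105),(328,200,.105),(297,270,.105),(327,270,.105),(311,200,.123),(311,270,.123),(311,292,.165),(242,37,.118),(250,85,.145),(200,289,.165)): print(u,v,w2c(onz(c,u,v,z)).round(4), w2c(pt(c,d,u,v)).round(4))
m=cv2.inRange(cv2.cvtColor(im,cv2.COLOR_RGB2HSV),(0,80,30),(16,255,255))
for v in range(160,290,20):
    x=np.where(m[v,270:350])[0]+270; print(v,x.min() if len(x) else 0,x.max() if len(x) else 0, w2c(onz(c,x.mean(),v,.105))[:2].round(4) if len(x) else '')
```

```text
311 114 [-0.1675  0.0628  0.105 ] [-0.1679  0.063   0.1123]
311 163 [-0.1204  0.0626  0.12  ] [-0.1188  0.0624  0.1115]
295 200 [-0.0766  0.0443  0.105 ] [-0.0786  0.0448  0.1114]
328 200 [-0.0765  0.0805  0.105 ] [-0.0714  0.0809  0.0887]
297 270 [0.0094 0.0445 0.105 ] [0.0056 0.045  0.1118]
327 270 [0.0095 0.0797 0.105 ] [0.0074 0.0796 0.1087]
311 200 [-0.0822  0.0623  0.123 ] [-0.0826  0.0623  0.1245]
311 270 [-0.0007  0.0614  0.123 ] [-0.0014  0.0615  0.1243]
311 292 [0.0002 0.0623 0.165 ] [0.0014 0.0622 0.1632]
242 37 [-0.2355  0.0014  0.118 ] [-0.2346  0.0026  0.1241]
250 85 [-0.1939  0.0109  0.145 ] [-0.1939  0.0114  0.1473]
200 289 [-0.0039 -0.047   0.165 ] [-0.1849  0.0701  0.4515]
160 0 0 
180 295 327 [-0.099   0.0621]
200 295 327 [-0.0765  0.0619]
220 296 327 [-0.0531  0.0622]
240 296 327 [-0.0288  0.0619]
260 297 327 [-0.0036  0.0622]
280 297 327 [0.0227 0.062 ]
```

Run:
```python
from h import *
delta((-.08,.062,.09))
```

```text
TCP chest [-0.1075  0.0704  0.3072] q6 2.6379963362505796 tool shift [-0.0085  0.0275  0.2172]
toolx angle in chest deg 90.12145541048767 tool z [-0. -0. -1.] open 0.6993372804032516 t 7.35 f [-0.2  0.7 -0.6]
```

Request:
{"method": "move_arm", "body": {
  "increments": [
    {"tx": -0.003,"ty": 0.009,"tz": 0.01,"turn": 0},
    {"tx": -0.006,"ty": 0.018,"tz": 0.025,"turn": 0},
    {"tx": -0.0085,"ty": 0.0275,"tz": 0.045,"turn": 0},
    {"tx": -0.0085,"ty": 0.0275,"tz": 0.07,"turn": 0},
    {"tx": -0.0085,"ty": 0.0275,"tz": 0.095,"turn": 0},
    {"tx": -0.0085,"ty": 0.0275,"tz": 0.12,"turn": 0},
    {"tx": -0.0085,"ty": 0.0275,"tz": 0.14,"turn": 0},
    {"tx": -0.0085,"ty": 0.0275,"tz": 0.16,"turn": 0},
    {"tx": -0.0085,"ty": 0.0275,"tz": 0.175,"turn": 0},
    {"tx": -0.0085,"ty": 0.0275,"tz": 0.188,"turn": 0},
    {"tx": -0.0085,"ty": 0.0275,"tz": 0.198,"turn": 0},
    {"tx": -0.0085,"ty": 0.0275,"tz": 0.206,"turn": 0},
    {"tx": -0.0085,"ty": 0.0275,"tz": 0.212,"turn": 0},
    {"tx": -0.0085,"ty": 0.0275,"tz": 0.215,"turn": 0},
    {"tx": -0.0085,"ty": 0.0275,"tz": 0.215,"turn": 0}
  ]
}}

```text
time_s: 8.6
eef_pos: [0.519, -0.0346, 0.0919]
eef_rot: [-0.0, -0.075, 0.997, 0.0]
wrist_force: [0.4, -0.7, 0.5]
opening: 0.701
```

Run:
```python
from h import *
delta((-.08,.062,.09))
snap('wrist','w4')
```

```text
TCP chest [-0.0797  0.0619  0.0919] q6 2.6957642216907636 tool shift [ 0.0001 -0.0003  0.0019]
toolx angle in chest deg 90.04393107884863 tool z [-0.001  0.    -1.   ] open 0.7013924435633047 t 8.6 f [ 0.4 -0.7  0.5]
```

View pics/w4.png

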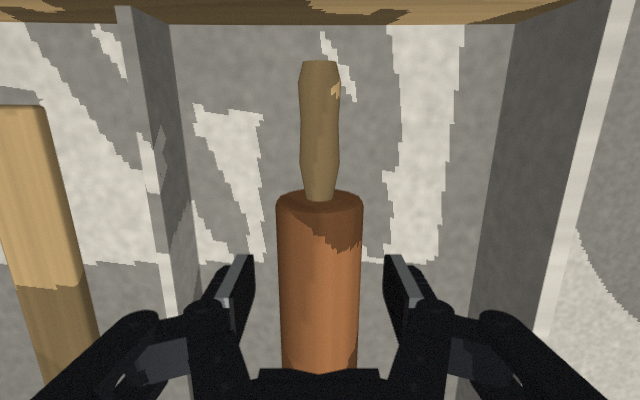

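The barrel (columns 277–362) is centred between the pads (253 and 385). I'll close on it.

Request:
{"method": "move_arm", "body": {
  "increments": [
    {"tx": 0,"ty": 0,"tz": 0,"turn": 0},
    {"tx": 0,"ty": 0,"tz": 0,"turn": 0},
    {"tx": 0,"ty": 0,"tz": 0,"turn": 0},
    {"tx": 0,"ty": 0,"tz": 0,"turn": 0},
    {"tx": 0,"ty": 0,"tz": 0,"turn": 0},
    {"tx": 0,"ty": 0,"tz": 0,"turn": 0},
    {"tx": 0,"ty": 0,"tz": 0,"turn": 0}
  ],
  "gripper": 0.0
}}

```text
time_s: 9.23
eef_pos: [0.5198, -0.0349, 0.0933]
eef_rot: [0.001, -0.075, 0.997, -0.0]
wrist_force: [-1.2, -0.1, 5.9]
opening: 0.395
```

Request:
{"method": "move_arm", "body": {
  "increments": [
    {"tx": 0,"ty": 0,"tz": -0.003,"turn": 0},
    {"tx": 0,"ty": 0,"tz": -0.008,"turn": 0},
    {"tx": 0,"ty": 0,"tz": -0.013,"turn": 0},
    {"tx": 0,"ty": 0,"tz": -0.018,"turn": 0},
    {"tx": 0,"ty": 0,"tz": -0.022,"turn": 0},
    {"tx": 0,"ty": 0,"tz": -0.026,"turn": 0},
    {"tx": 0,"ty": 0,"tz": -0.026,"turn": 0}
  ]
}}

```text
time_s: 9.82
eef_pos: [0.5198, -0.0348, 0.1194]
eef_rot: [0.001, -0.075, 0.997, -0.0]
wrist_force: [0.4, -0.1, -0.5]
opening: 0.404
```

Run:
```python
from h import *
snap('wrist','w5');delta((-.08,.062,.09))
```

```text
TCP chest [-0.08    0.0614  0.1189] q6 2.6960686029873413 tool shift [0.0006 0.     0.0289]
toolx angle in chest deg 90.01931386040599 tool z [ 0.001 -0.    -1.   ] open 0.4024848660264857 t 9.8667 f [-0.4  0.  -1.5]
```

View pics/w5.png

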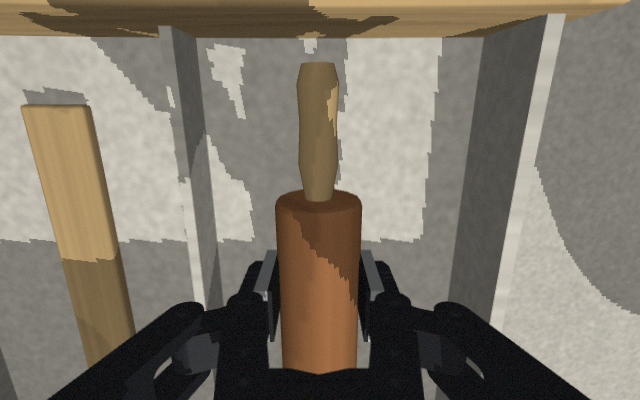

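The pin is held level and lifted clear. Raising it further will make the back end meet the underside of the top board and pivot the pin in the pads.

Request:
{"method": "move_arm", "body": {
  "increments": [
    {"tx": 0,"ty": 0,"tz": -0.003,"turn": 0},
    {"tx": 0,"ty": 0,"tz": -0.006,"turn": 0},
    {"tx": 0,"ty": 0,"tz": -0.009,"turn": 0},
    {"tx": 0,"ty": 0,"tz": -0.012,"turn": 0},
    {"tx": 0,"ty": 0,"tz": -0.015,"turn": 0},
    {"tx": 0,"ty": 0,"tz": -0.018,"turn": 0},
    {"tx": 0,"ty": 0,"tz": -0.021,"turn": 0},
    {"tx": 0,"ty": 0,"tz": -0.021,"turn": 0}
  ]
}}

```text
time_s: 10.53
eef_pos: [0.519, -0.0347, 0.1397]
eef_rot: [-0.0, -0.075, 0.997, -0.0]
wrist_force: [-0.4, -1.8, -5.9]
opening: 0.399
```

Run:
```python
from h import *
snap('wrist','w6');delta((-.08,.062,.09)); print(get_obs()['torque'])
```

```text
TCP chest [-0.0799  0.062   0.1395] q6 2.695927148280388 tool shift [ 0.     -0.0001  0.0495]
toolx angle in chest deg 90.03826503905321 tool z [-0. -0. -1.] open 0.4024140386034994 t 10.5833 f [-1.2 -1.9 -5.3]
[-0.73847904  0.18785881  0.08719957]
```

View pics/w6.png

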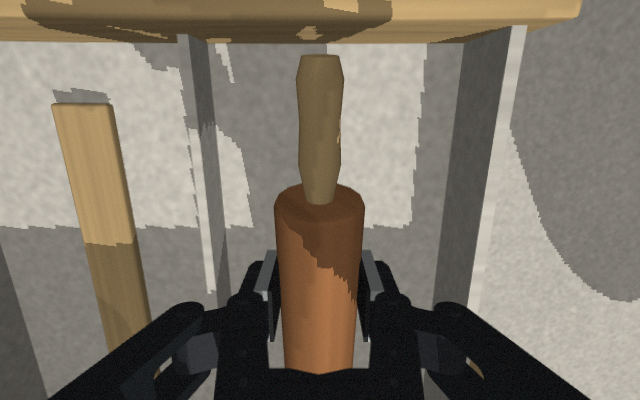

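Request:
{"method": "move_arm", "body": {
  "increments": [
    {"tx": 0,"ty": 0,"tz": -0.003,"turn": 0},
    {"tx": 0,"ty": 0,"tz": -0.006,"turn": 0},
    {"tx": 0,"ty": 0,"tz": -0.009,"turn": 0},
    {"tx": 0,"ty": 0,"tz": -0.011,"turn": 0},
    {"tx": 0,"ty": 0,"tz": -0.011,"turn": 0}
  ]
}}

```text
time_s: 11.0
eef_pos: [0.5195, -0.0349, 0.151]
eef_rot: [0.0, -0.075, 0.997, -0.0]
wrist_force: [0.1, -2.3, -5.7]
opening: 0.397
```

Run:
```python
from h import *
im,d,c=snap('wrist','w7');delta((-.08,.062,.09))
# depth along pin top line
for v in range(60,360,20):
    P=pt(c,d,319,v); print(v,w2c(P).round(4))
```

```text
TCP chest [-0.0801  0.0615  0.1508] q6 2.696052676511827 tool shift [0.0006 0.0002 0.0608]
toolx angle in chest deg 90.02248495637002 tool z [ 0.001 -0.001 -1.   ] open 0.4010410933715428 t 11.05 f [ 0.  -2.2 -5. ]
60 [-0.1668  0.0612  0.1969]
80 [-0.1617  0.0612  0.1968]
100 [-0.1564  0.0612  0.1961]
120 [-0.1506  0.0612  0.192 ]
140 [-0.1445  0.0612  0.1911]
160 [-0.1377  0.0612  0.1886]
180 [-0.1305  0.0612  0.1865]
200 [-0.1222  0.0612  0.1823]
220 [-0.1168  0.0612  0.1884]
240 [-0.1106  0.0612  0.1913]
260 [-0.1016  0.0613  0.1886]
280 [-0.0917  0.0613  0.1855]
300 [-0.0797  0.0613  0.1806]
320 [-0.0679  0.0613  0.1775]
340 [-0.0543  0.0613  0.1733]
```

View pics/w7.png

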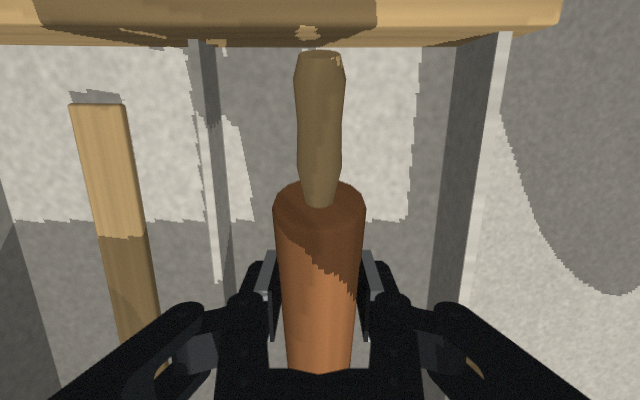

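Pin slope is about 0.3 with the front up. Now I'll draw it out forward while rising slightly.

Request:
{"method": "move_arm", "body": {
  "increments": [
    {"tx": 0,"ty": -0.004,"tz": -0.001,"turn": 0},
    {"tx": 0,"ty": -0.01,"tz": -0.002,"turn": 0},
    {"tx": 0,"ty": -0.017,"tz": -0.003,"turn": 0},
    {"tx": 0,"ty": -0.024,"tz": -0.005,"turn": 0},
    {"tx": 0,"ty": -0.031,"tz": -0.007,"turn": 0},
    {"tx": 0,"ty": -0.038,"tz": -0.009,"turn": 0},
    {"tx": 0,"ty": -0.045,"tz": -0.011,"turn": 0},
    {"tx": 0,"ty": -0.052,"tz": -0.013,"turn": 0},
    {"tx": 0,"ty": -0.06,"tz": -0.015,"turn": 0},
    {"tx": 0,"ty": -0.068,"tz": -0.017,"turn": 0},
    {"tx": 0,"ty": -0.076,"tz": -0.019,"turn": 0},
    {"tx": 0,"ty": -0.084,"tz": -0.021,"turn": 0},
    {"tx": 0,"ty": -0.092,"tz": -0.023,"turn": 0},
    {"tx": 0,"ty": -0.1,"tz": -0.025,"turn": 0},
    {"tx": 0,"ty": -0.108,"tz": -0.027,"turn": 0},
    {"tx": 0,"ty": -0.116,"tz": -0.029,"turn": 0},
    {"tx": 0,"ty": -0.122,"tz": -0.031,"turn": 0},
    {"tx": 0,"ty": -0.126,"tz": -0.033,"turn": 0},
    {"tx": 0,"ty": -0.126,"tz": -0.033,"turn": 0}
  ]
}}

```text
time_s: 12.63
eef_pos: [0.5384, -0.1603, 0.1838]
eef_rot: [0.0, -0.075, 0.997, -0.0]
wrist_force: [0.3, 0.0, -1.5]
opening: 0.397
```

Run:
```python
from h import *
im,d,c=snap('wrist','w8');delta((-.206,.062,.3));snap('scene','c8')
for v in range(40,360,20):
    P=pt(c,d,319,v); print(v,w2c(P).round(4))
```

```text
TCP chest [-0.2063  0.0616  0.1835] q6 2.4918478370820294 tool shift [ 0.0003  0.0003 -0.1165]
toolx angle in chest deg 89.98587115162172 tool z [ 0. -0. -1.] open 0.40028422579481016 t 12.6833 f [-1.4  0.2 -2.5]
40 [-0.3314  0.0617  0.0026]
60 [-0.2939  0.0613  0.2266]
80 [-0.2886  0.0613  0.2275]
100 [-0.2832  0.0613  0.2254]
120 [-0.2773  0.0613  0.2241]
140 [-0.271   0.0613  0.222 ]
160 [-0.2645  0.0613  0.2211]
180 [-0.2573  0.0613  0.2191]
200 [-0.2488  0.0614  0.2145]
220 [-0.243   0.0613  0.2196]
240 [-0.2369  0.0613  0.2229]
260 [-0.2275  0.0613  0.2195]
280 [-0.218   0.0613  0.2174]
300 [-0.2069  0.0613  0.214 ]
320 [-0.195   0.0613  0.2107]
340 [-0.1813  0.0613  0.2063]
```

View pics/w8.png

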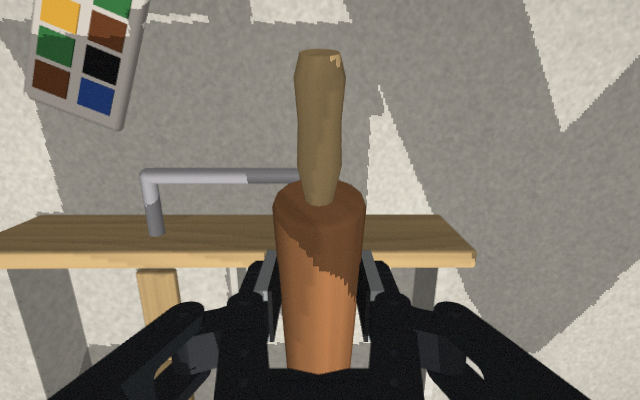

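View pics/c8.png

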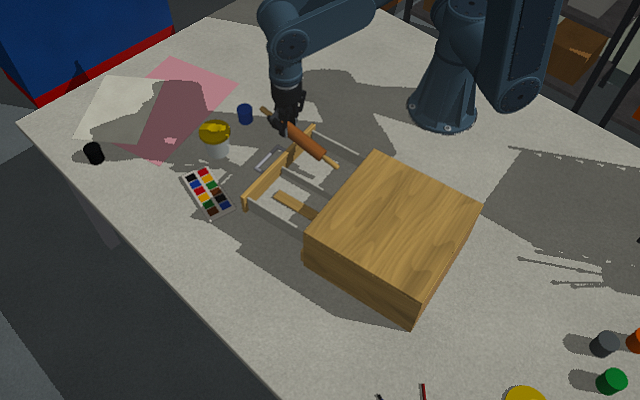

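The pin is fully out and tilted about 16.6°, so it needs levelling. I'll lift it first to meet step 2, then press the back handle on the chest top.

Request:
{"method": "move_arm", "body": {
  "increments": [
    {"tx": 0,"ty": 0,"tz": -0.006,"turn": 0},
    {"tx": 0,"ty": 0,"tz": -0.015,"turn": 0},
    {"tx": 0,"ty": 0,"tz": -0.027,"turn": 0},
    {"tx": 0,"ty": 0,"tz": -0.04,"turn": 0},
    {"tx": 0,"ty": 0,"tz": -0.055,"turn": 0},
    {"tx": 0,"ty": 0,"tz": -0.068,"turn": 0},
    {"tx": 0,"ty": 0,"tz": -0.08,"turn": 0},
    {"tx": 0,"ty": 0,"tz": -0.09,"turn": 0},
    {"tx": 0,"ty": 0,"tz": -0.095,"turn": 0},
    {"tx": 0,"ty": 0,"tz": -0.095,"turn": 0},
    {"tx": 0,"ty": 0,"tz": -0.095,"turn": 0},
    {"tx": 0,"ty": 0,"tz": -0.095,"turn": 0},
    {"tx": 0,"ty": 0,"tz": -0.095,"turn": 0},
    {"tx": 0,"ty": 0,"tz": -0.095,"turn": 0}
  ]
}}

```text
time_s: 13.9
eef_pos: [0.5377, -0.1591, 0.2774]
eef_rot: [-0.001, -0.075, 0.997, 0.0]
wrist_force: [-0.1, 0.0, -1.4]
opening: 0.403
```

Run:
```python
from h import *
delta((-.138,.062,.235)); im,d,c=snap('side','s9'); snap('scene','c9')
```

```text
TCP chest [-0.2056  0.0621  0.2774] q6 2.491891793449725 tool shift [-0.0001  0.0676  0.0425]
toolx angle in chest deg 90.01322862621669 tool z [-0.001  0.001 -1.   ] open 0.403403333443277 t 13.9 f [-0.1  0.  -1.4]
```

View pics/s9.png

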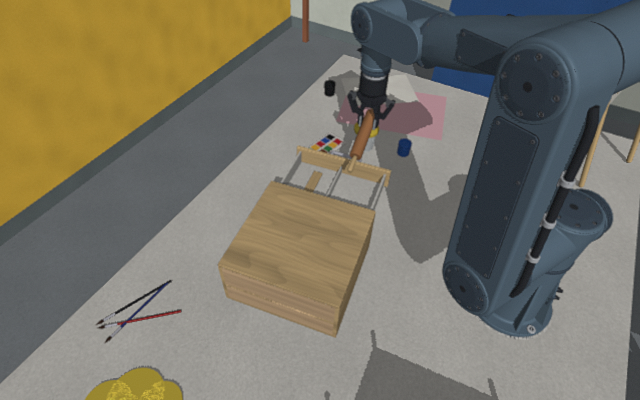

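View pics/c9.png

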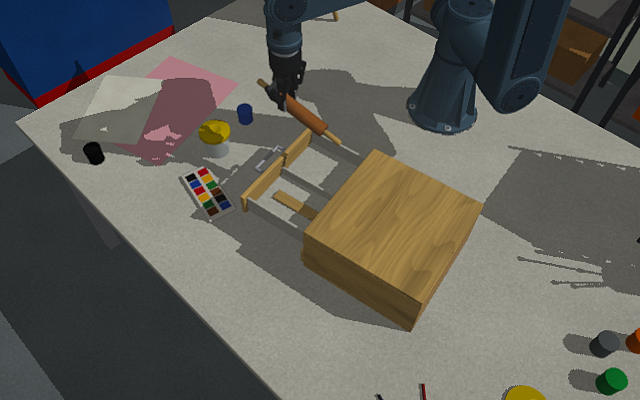

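```bash
cat >> h.py <<'E'
def ony(c,u,v,y=.062):
    o,r=ray(c,u,v); n=np.r_[ey,0]; t=((c2w(0,y,0)-o)@n)/(r@n); return w2c(o+r*t)
E
python3 - <<'E'
from h import *
im,d,c=load('c9')
for u,v in((340,142),(259,80),(325,130)): print(ony(c,u,v).round(4),w2c(pt(c,d,u,v)).round(4))
cv2.imwrite('pics/c9c.png',cv2.resize(im[60:180,240:400],None,fx=5,fy=5,interpolation=cv2.INTER_NEAREST)[:,:,::-1])
E
```

```text
[-0.0449  0.062   0.2459] [-0.0436  0.0598  0.2487]
[-0.2913  0.062   0.3174] [-0.2924  0.0633  0.3159]
[-0.0898  0.062   0.2606] [-0.091   0.0638  0.2584]
```

View pics/c9c.png

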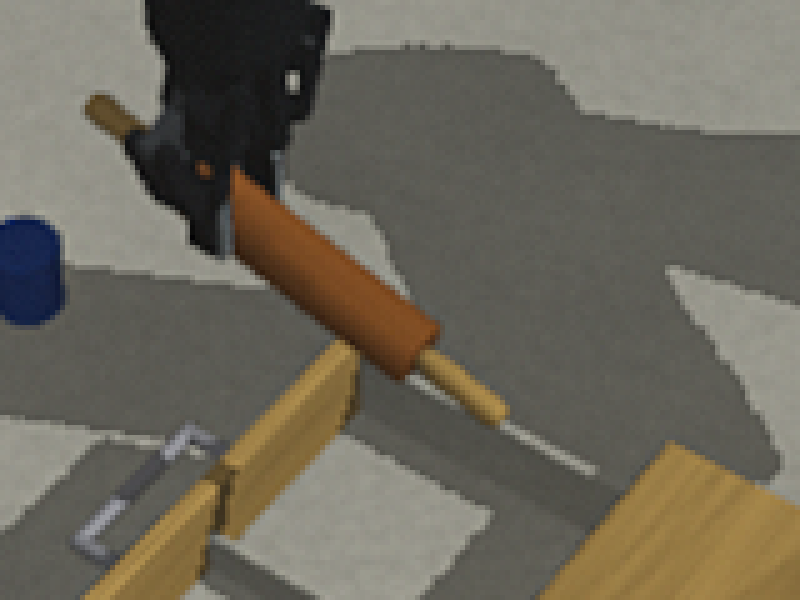

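Tips are at z≈0.317 (front) and 0.246 (back), so step 2 is met. Slope is 16.2°. Now the levelling press on the chest top.

Request:
{"method": "move_arm", "body": {
  "increments": [
    {"tx": 0,"ty": 0.01,"tz": 0,"turn": 0},
    {"tx": 0,"ty": 0.025,"tz": 0,"turn": 0},
    {"tx": 0,"ty": 0.042,"tz": 0.005,"turn": 0},
    {"tx": 0,"ty": 0.058,"tz": 0.015,"turn": 0},
    {"tx": 0,"ty": 0.068,"tz": 0.03,"turn": 0},
    {"tx": 0,"ty": 0.072,"tz": 0.045,"turn": 0},
    {"tx": 0,"ty": 0.072,"tz": 0.056,"turn": 0},
    {"tx": 0,"ty": 0.072,"tz": 0.064,"turn": 0},
    {"tx": 0,"ty": 0.072,"tz": 0.07,"turn": 0},
    {"tx": 0,"ty": 0.072,"tz": 0.075,"turn": 0},
    {"tx": 0,"ty": 0.072,"tz": 0.08,"turn": 0},
    {"tx": 0,"ty": 0.072,"tz": 0.085,"turn": 0},
    {"tx": 0,"ty": 0.072,"tz": 0.09,"turn": 0},
    {"tx": 0,"ty": 0.072,"tz": 0.09,"turn": 0}
  ]
}}

```text
time_s: 15.17
eef_pos: [0.527, -0.0881, 0.1875]
eef_rot: [-0.0, -0.075, 0.997, 0.0]
wrist_force: [0.4, -0.5, 1.8]
opening: 0.397
```

Run:
```python
from h import *
delta((-.133,.062,.18)); im,d,c=snap('scene','c10')
cv2.imwrite('pics/c10c.png',cv2.resize(im[60:220,250:410],None,fx=3.75,fy=3.75,interpolation=cv2.INTER_NEAREST)[:,:,::-1])
```

```text
TCP chest [-0.1339  0.062   0.1875] q6 2.6035969833878903 tool shift [0.     0.0009 0.0075]
toolx angle in chest deg 89.9799641373524 tool z [-0.001  0.001 -1.   ] open 0.3972061156518313 t 15.1667 f [ 0.4 -0.5  1.8]
```

View pics/c10c.png

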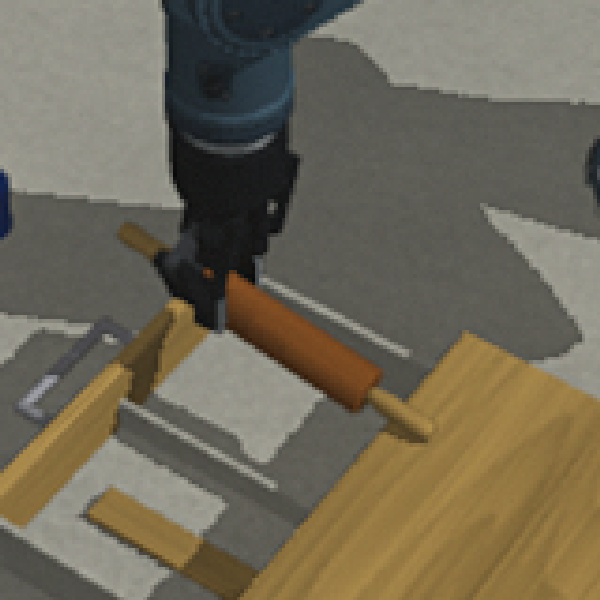

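The back handle rests on the chest top at about (430,435) in the crop. A bit more.

Request:
{"method": "move_arm", "body": {
  "increments": [
    {"tx": 0,"ty": 0,"tz": 0.004,"turn": 0},
    {"tx": 0,"ty": 0,"tz": 0.008,"turn": 0},
    {"tx": 0,"ty": 0,"tz": 0.01,"turn": 0},
    {"tx": 0,"ty": 0,"tz": 0.01,"turn": 0}
  ]
}}

```text
time_s: 15.55
eef_pos: [0.527, -0.0881, 0.1777]
eef_rot: [-0.0, -0.075, 0.997, 0.0]
wrist_force: [-0.4, -1.2, 1.9]
opening: 0.402
```

Request:
{"method": "move_arm", "body": {
  "increments": [
    {"tx": 0,"ty": 0,"tz": -0.006,"turn": 0},
    {"tx": 0,"ty": 0,"tz": -0.015,"turn": 0},
    {"tx": 0,"ty": 0,"tz": -0.028,"turn": 0},
    {"tx": 0,"ty": -0.005,"tz": -0.043,"turn": 0},
    {"tx": 0,"ty": -0.015,"tz": -0.06,"turn": 0},
    {"tx": 0,"ty": -0.025,"tz": -0.08,"turn": 0},
    {"tx": 0,"ty": -0.035,"tz": -0.095,"turn": 0},
    {"tx": 0,"ty": -0.045,"tz": -0.108,"turn": 0},
    {"tx": 0,"ty": -0.055,"tz": -0.116,"turn": 0},
    {"tx": 0,"ty": -0.06,"tz": -0.12,"turn": 0},
    {"tx": 0,"ty": -0.06,"tz": -0.12,"turn": 0},
    {"tx": 0,"ty": -0.06,"tz": -0.12,"turn": 0},
    {"tx": 0,"ty": -0.06,"tz": -0.12,"turn": 0},
    {"tx": 0,"ty": -0.06,"tz": -0.12,"turn": 0},
    {"tx": 0,"ty": -0.06,"tz": -0.12,"turn": 0}
  ]
}}

```text
time_s: 16.8
eef_pos: [0.5359, -0.1468, 0.2975]
eef_rot: [-0.001, -0.075, 0.997, 0.0]
wrist_force: [-0.0, -0.4, -1.1]
opening: 0.394
```

Run:
```python
from h import *
delta((-.133,.062,.18)); im,d,c=snap('scene','c11')
cv2.imwrite('pics/c11c.png',cv2.resize(im[40:200,230:390],None,fx=3.75,fy=3.75,interpolation=cv2.INTER_NEAREST)[:,:,::-1])
im,d,c=snap('wrist','w11')
for v in range(60,360,20): print(v,w2c(pt(c,d,319,v)).round(4))
```

```text
TCP chest [-0.1932  0.0619  0.2975] q6 2.509613758258857 tool shift [-1.000e-04  6.010e-02  1.176e-01]
toolx angle in chest deg 90.0523935456983 tool z [-0.001  0.001 -1.   ] open 0.3935298541978881 t 16.8 f [-0.  -0.4 -1.1]
60 [-0.2815  0.0616  0.3276]
80 [-0.2756  0.0616  0.3281]
100 [-0.2695  0.0616  0.3282]
120 [-0.263   0.0616  0.3266]
140 [-0.2562  0.0616  0.3254]
160 [-0.2491  0.0616  0.3252]
180 [-0.2415  0.0616  0.324 ]
200 [-0.2328  0.0616  0.3206]
220 [-0.229   0.0616  0.3323]
240 [-0.2211  0.0616  0.3316]
260 [-0.2124  0.0616  0.3304]
280 [-0.2034  0.0616  0.3296]
300 [-0.1937  0.0617  0.3284]
320 [-0.1829  0.0617  0.3265]
340 [-0.1711  0.0617  0.3242]
```

View pics/c11c.png

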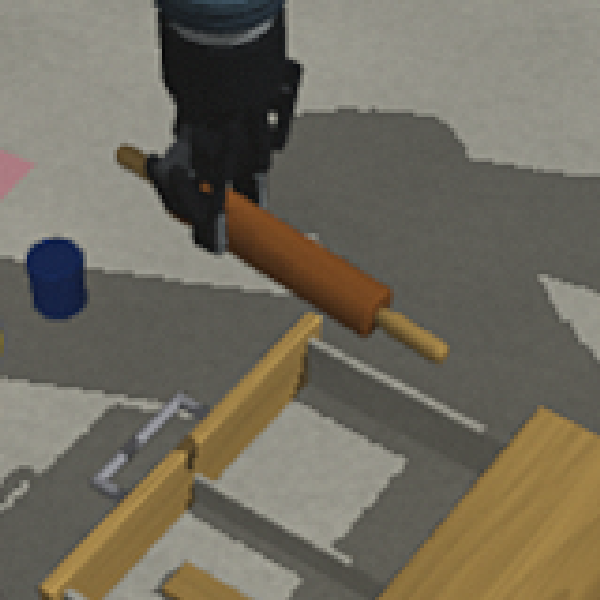

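The pin is at about 8° now, tips at (262,82) and (348,134) in the scene picture, clear of everything. I'll let it settle and check for creep.

Request:
{"method": "move_arm", "body": {
  "increments": [
    {"tx": 0,"ty": 0,"tz": 0,"turn": 0},
    {"tx": 0,"ty": 0,"tz": 0,"turn": 0},
    {"tx": 0,"ty": 0,"tz": 0,"turn": 0},
    {"tx": 0,"ty": 0,"tz": 0,"turn": 0},
    {"tx": 0,"ty": 0,"tz": 0,"turn": 0},
    {"tx": 0,"ty": 0,"tz": 0,"turn": 0},
    {"tx": 0,"ty": 0,"tz": 0,"turn": 0},
    {"tx": 0,"ty": 0,"tz": 0,"turn": 0},
    {"tx": 0,"ty": 0,"tz": 0,"turn": 0},
    {"tx": 0,"ty": 0,"tz": 0,"turn": 0},
    {"tx": 0,"ty": 0,"tz": 0,"turn": 0},
    {"tx": 0,"ty": 0,"tz": 0,"turn": 0}
  ]
}}

```text
time_s: 17.9
eef_pos: [0.5363, -0.1474, 0.2983]
eef_rot: [-0.0, -0.075, 0.997, -0.0]
wrist_force: [0.3, 0.1, -1.6]
opening: 0.404
```

Run:
```python
from h import *
im0,d0,c0=load('c11'); im,d,c=snap('scene','c12')
print('mean diff',np.abs(im.astype(int)-im0).mean(), (np.abs(im.astype(int)-im0).max(2)>40).sum())
for u,v in((348,134),(262.5,81.6)): print(ony(c,u,v).round(4),w2c(pt(c,d,u,v)).round(4))
im,d,c=snap('wrist','w12'); print(w2c(pt(c,d,319,240)),w2c(pt(c,d,319,340))); delta((-.133,.062,.18))
```

```text
mean diff 1.3011783854166667 111
[-0.0247  0.062   0.2868] [-0.1565  0.3001 -0.0009]
[-0.2801  0.062   0.3179] [-0.2729  0.0541  0.3271]
[-0.2213771   0.06151114  0.33178605] [-0.17145455  0.06155066  0.324582  ]
TCP chest [-0.1938  0.0617  0.2983] q6 2.5094981920091737 tool shift [0.0003 0.0608 0.1183]
toolx angle in chest deg 90.01909267740695 tool z [-0.  0. -1.] open 0.395780452427128 t 18.0 f [-0.9  0.4 -2.9]
```

View pics/c12.png

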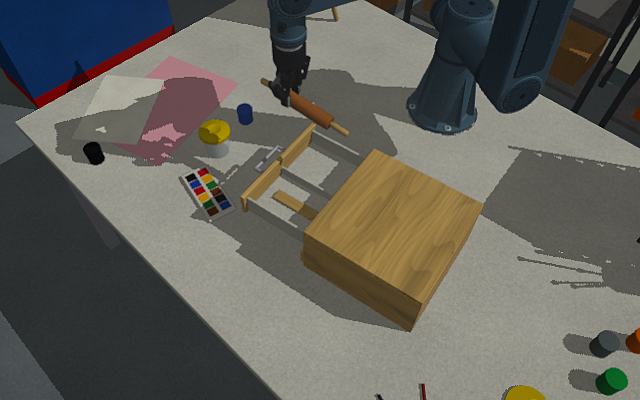

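Tips are at z≈0.287 and 0.318 (about 7°), and the pose hasn't changed over a second. The drawer is out, the strip is in it and the table objects are where they were, so I'll hand in.

Run:
```python
from h import *
print(workorder.hand_in())
```

```text
the job is handed in; nothing more can be done
None
```

The job is handed in. The arm is holding the rolling pin well above the chest, the drawer is open and the strip is still in it.

- **Drawer:** I gripped its handle and pulled it about 184 mm, to its stop.
- **Getting the pin out:** I gripped the barrel forward of its middle and lifted. The chest's underside tilted the pin front-end-up in the pads, and I drew it out over the drawer front and lifted it clear.
- **Levelling:** The pin came out at about 16–17°, too close to the 17° limit. I pressed its back handle on the chest top to level it, then raised it again.

**Last checks, at 18 s of the 54 s allowed:**
- The tips were at about 0.287 m and 0.318 m, both above the required 0.205 m.
- The tilt was about 7° from the scene view and 8° from the wrist depth.
- The pose had not changed over one second of waiting, and nothing was touching the chest.
- The drawer was still open with the strip in it. The pot, cup and paint set looked unmoved by eye; I did not re-measure them.
- No check failed. The hand-in gave no verdict.

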